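# Put the oilstone from the turntable back in its case

## Robot

A 6-joint arm with a two-finger parallel gripper is mounted at the origin on a cart in front of the work surface, level with it; the furniture and walls round the work are solid. World frame = base frame: x ahead of the robot, y to its left, z up, the work surface at z = 0. Lengths are in m, angles in degrees, forces in N, time in s.
With the tool pointing down it reaches from about 0.4 to 0.825 m from the base axis. Payload 7 kg.
Tool frame: the origin (TCP) lies at the very end of the fingers, on their centre line; the grasp point (between the pads) lies 19 mm behind it (ctrl.hold_point_z is the distance from the TCP to the grasp point, in m); z points along the fingers, y is the line along which they close (so a half turn about z gives the same grasp; the last joint's range is limited). The gripper opens to 88 mm and grips with 3 to 60 N. Pads are 19 mm wide; open, the fingers measure 130 mm over their backs; the gripper's body (78 mm by 193 mm) begins 47 mm behind the grasp point.
Start: joints at [-57.061, 20.546, 0.682, 0, -70.136, -16.507], TCP at [0.191, -0.647, 0.227] pointing down, gripper open.
Joint ranges: [-176.03, 176.03], [-82.01, 121.73], [-58.28, 71.71], [-173.87, 95.51], [-174.79, -0.11], [-173.66, 173.66]. Speed limits (degrees/s): [136.94, 136.94, 172.46, 180, 180, 180].

## Interface

Orientations are given as [roll, pitch, yaw] about the fixed x, y, z axes, in that order (R = Rz(yaw) Ry(pitch) Rx(roll)).
In Python, from plant import sensors, viewer, workorder, ctrl gives the robot as it stands.
- The arm moves only by the shell command python3 -m pendant 'ROWS'. ROWS is JSON, a list of rows, each a list of 3 entries, a list of its own where there are three numbers: the opening, from -1 (shut) to 1 (fully open), so that 0 is half open, then the shift along the tool's x, y, z in m, then the turn, a rotation vector about the tool's x, y, z in degrees. A call has 1 to 10 rows; each row is the pose to reach, as a shift and turn from the pose commanded when the call began, along the tool's axes at that moment; what a row does not reach only later rows make up. A row lasts 1/12 s, in which the tool goes at most 41.7 mm and 7.16 degrees, less where a joint would pass 70% of its speed; a pose out of reach is approached as far as the arm can. A call with a gripper value outside its range is refused whole. The fingers move at their own pace and stop on an object; the grip force is fixed at half the most. Time passes only in rows, so rows that repeat a pose let the fingers close. It gives the time, the measured TCP pose, the force, the opening and the grip force at its end, in the units of the state.
- sensors.get_obs(): the state, without advancing time (a new reading comes with each control period).
- viewer.snapshot(name): name is "scene" or "top" or "wrist"; returns the picture (480x640x3 uint8, red, green, blue); there is no depth.
- viewer.camera_params(name): a dict with "fx", "fy", "cx", "cy" (pixels), "extrinsics" (4x4, takes a point from world to camera coordinates). Camera axes: x right, y up, looking along -z (the intrinsics and any distortion apply to the point x, -y, -z); pixel columns grow to the right and rows downward; lengths in m; the calibration is good to about 2 mm. A picture is of the moment at which its call begins: read the wrist's pose just before it. camera_params takes no time and is no camera call; for the wrist camera it gives the pose at the moment of the call.
- workorder.close_job(): hands the job in; it is judged then, once.
The state is a dict: "clock": time; "joint_pos": joint angles; "qvel": joint speeds; "tau": joint torques, N m; "tool_pos": TCP position; "orientation": TCP orientation; "force": force on the tool from outside, world axes, zero at the start; "moment": the same for the moment, N m; "opening": finger opening in m; "gripper_force": force on a finger pad.
Only numpy, scipy, OpenCV 4.12 (cv2) and the standard library are available. Lean on these libraries where they do the work, as an engineer would, in place of code of your own. Each camera call takes 0.05 s, during which the arm holds its last target. There are 200 camera calls.

## Task

Lift the oilstone off the freely turning turntable without letting the turntable swing round as much as an eighth of a turn and without toppling the spool or the tack tin standing on it. Set the stone down, stone side up and lengthwise, on the sill in front of the slot of its wooden case and let go; then take it again at its rear end and slide it gently through the slot until it is fully home against the stop inside, with its rear end left sticking out. Neither drop the stone nor ram it.

Things in the scene. Friction and masses are not known exactly. Their poses are not given: they have to be found in the camera images.
- oilstone: Sharpening stone: dark grey stone (42 wide, 140 long, the upper 14 mm) on a brown wooden block (58 wide, 165 long, 16 mm high); 30 mm high in all, about 0.3 kg. Origin: centre of its underside; x across its width, y along its length, z up out of the stone face. Ends alike: either may go in first. Starts flat on the turntable, centre some 55 mm from its axis.
- turntable: Fixed foot of a round turntable. Origin: on the table under the vertical axis; z up. Its pale metal platter with a grey mat (radius 150 mm, flat top 46 mm above the table) turns freely on it: a push of well under 0.1 N at the rim sets it going, and it coasts to rest in a few seconds.
- platter_mark (a point): Red dot on the top of the platter, 130 mm from its axis; it turns with the platter.
- stone_case: Fixed wooden case, a level slot in its front and a flat sill before it. Origin: on the table, in the plane of the slot's mouth, mid-width; x points into the case, z up. Sill: 76 wide, reaching 182 mm out from the mouth, top 12 mm above the table, level with the floor inside; no side rails. Case 95 wide, roof top at 56 mm. Solid stop inside 130 mm from the mouth.
- slot_mouth (a point): Middle of the lower edge of the slot's mouth, on the sill's top; axes as the case's. The slot is 63 mm wide, 34 mm high (12 to 46 mm above the table); its side edges are rounded (7 mm radius) as a lead-in. A stone fully home has its centre 47.5 mm inside the mouth and sticks out 35 mm.
- red_spool: Spool of red thread, 46 across, 60 mm high, standing loose on the turntable, away from the stone. Origin: centre of its underside; z up.
- tack_tin: Low round straw-coloured tin of tacks, 73 across, 24 mm high, standing loose on the turntable, away from the stone. Origin: centre of its underside; z up.
Not all that is in view belongs to the job. There is more than one size of the oilstone; the job needs the larger.

How it is judged:
By the outcome, as a careful person would: the job done as asked, in the order asked, and still so for the second after the job is handed in, with the robot touching nothing.
It also fails if it takes over 54 s, if anything falls off the work surface, if the arm or the gripper's body presses on something with over 40 N, if the wrist force passes 120 N, or if a joint passes its speed limit or range.

## Working session

There is one attempt and no reset: what is moved stays moved. The work goes in short steps, Python scripts to look and compute and a shell command to move; the robot and the scene stay as the last step left them, time stands still between calls to the robot, and variables do not carry over. Pictures are saved under pics/ and viewed, at most 11 in all, crops included, and the job is handed in when it is done.

```bash
mkdir -p pics; ls; python3 - <<'E'
from plant import sensors, viewer, workorder, ctrl
import cv2,numpy as np
print(ctrl.hold_point_z)
o=sensors.get_obs();print(o)
for n in("top","scene"):
    im=viewer.snapshot(n);cv2.imwrite(f"pics/{n}0.png",im[:,:,::-1]);p=viewer.camera_params(n);print(n,{k:(np.round(v,4).tolist() if k=="extrinsics" else v) for k,v in p.items()})
E
```

```text
pics
0.0188
{'clock': 0.0, 'joint_pos': array([-5.70596956e+01,  2.05907204e+01,  6.35165171e-01, -2.04733217e-02,
       -7.01360029e+01, -1.65069966e+01]), 'qvel': array([ 0.04410062, -0.02030772, -0.01488422, -0.03093062, -0.04603893,
        0.15481722]), 'tau': array([-6.73203385e-05, -5.82708943e+01,  2.93057066e+01,  6.99751899e+00,
        6.88341490e-03, -2.40185618e-04]), 'tool_pos': array([ 0.19080105, -0.64697138,  0.22564021]), 'orientation': array([ 1.79906747e+02, -7.56401815e-03, -1.63573658e+02]), 'force': array([ 0.42944533, -0.4582208 ,  0.65192392]), 'moment': array([ 0.01635843, -0.02426348,  0.03025959]), 'gripper_force': 0.0, 'opening': 0.08763765415402769}
top {'fx': 478.2417270938352, 'fy': 478.2417270938352, 'cx': 314.9784740395799, 'cy': 241.03906659014137, 'extrinsics': [[0.0083, -0.9999, 0.0145, -0.0663], [0.9869, 0.0105, 0.161, -0.5273], [-0.1611, 0.013, 0.9868, -1.055], [0.0, 0.0, 0.0, 1.0]]}
scene {'fx': 531.8455796196644, 'fy': 531.8455796196644, 'cx': 317.7759877112474, 'cy': 237.34813493096462, 'extrinsics': [[-0.7036, -0.7104, 0.0184, 0.3436], [0.371, -0.3451, 0.8621, -0.2774], [-0.6061, 0.6134, 0.5063, -0.9908], [0.0, 0.0, 0.0, 1.0]]}
```

View pics/top0.png

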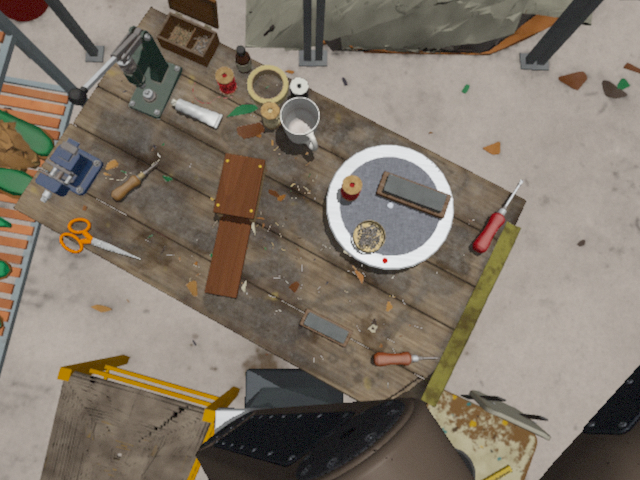

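View pics/scene0.png

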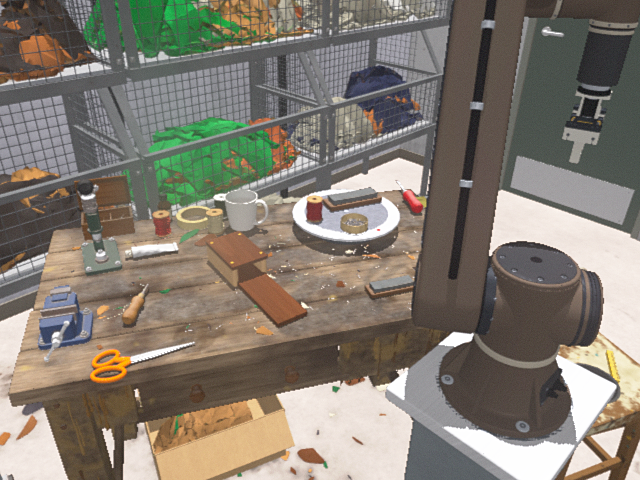

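Stone candidates in the top image are the stone on the turntable at (413,194) and the smaller one on the table at (326,327). By the description it is the one on the turntable. The case is at (240,187), with its sill at (229,258). The red spool is at (351,188), the tin at (368,237) and the red dot at (385,261).

```bash
python3 - <<'E'
import cv2,numpy as np
im=cv2.imread("pics/top0.png")
a=cv2.resize(im[140:290,320:460],None,fx=3.6,fy=3.6,interpolation=cv2.INTER_CUBIC)
b=cv2.resize(im[150:300,202:275],None,fx=3.6,fy=3.6,interpolation=cv2.INTER_CUBIC)
def g(c,x0,y0):
    for k in range(0,160,20):
        p=int(k*3.6)
        cv2.putText(c,str(x0+k),(p,10),0,.35,(0,255,255),1);cv2.putText(c,str(y0+k),(0,p+4),0,.35,(0,255,255),1)
        cv2.line(c,(p,12),(p,18),(0,255,255),1);cv2.line(c,(24,p),(30,p),(0,255,255),1)
g(a,320,140);g(b,202,150)
cv2.imwrite("pics/crop.png",np.hstack([a,b]))
E
```

```text
(no output)
```

View pics/crop.png

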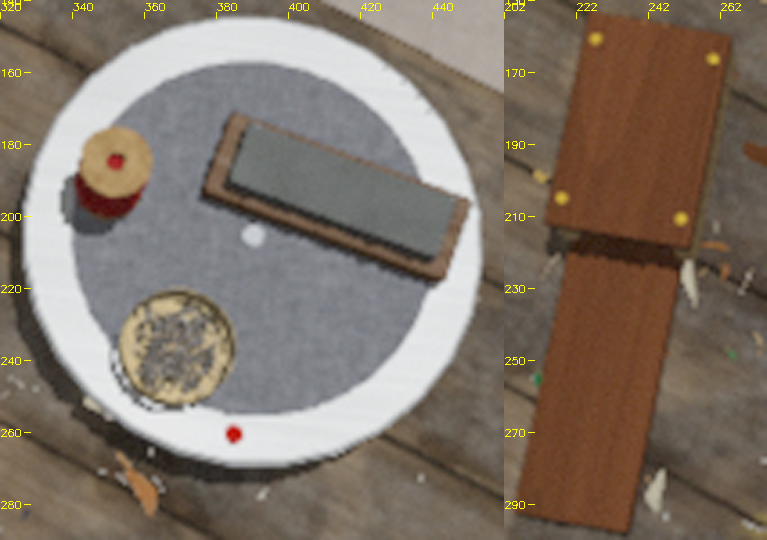

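The crop confirms the long stone on the platter: face corners (388.9,173.6), (447.8,194.2), (440.3,211.7), (382.2,191.9). Sill near corners are (205.9,285.3) and (236.4,297.8), and roof corners (225,154), (265,161), (254,219), (214,211). The axis dot is at (390.3,205.6).

```bash
cat > h.py <<'E'
from plant import sensors, viewer, ctrl
import numpy as np, cv2
from scipy.spatial.transform import Rotation as R
def ray(p,uv,z,E=None):
    """pixel -> world point on plane z"""
    E=np.array(p["extrinsics"]); Rm,t=E[:3,:3],E[:3,3]
    d=Rm.T@np.array([(uv[0]-p["cx"])/p["fx"],-(uv[1]-p["cy"])/p["fy"],-1]); c=-Rm.T@t
    return c+d*(z-c[2])/d[2]
def proj(p,X):
    q=np.array(p["extrinsics"])@np.r_[X,1]
    return np.array([p["cx"]-p["fx"]*q[0]/q[2],p["cy"]+p["fy"]*q[1]/q[2]])
def goal(pos,yaw,o=None):
    """shift (m) and turn (deg) in the tool axes to TCP pos, pointing down, given yaw"""
    o=o or sensors.get_obs(); A=R.from_euler('xyz',o["orientation"],degrees=True)
    B=R.from_euler('xyz',[180,0,yaw],degrees=True)
    return np.round(A.inv().apply(np.array(pos)-o["tool_pos"]),4),np.round((A.inv()*B).as_rotvec(degrees=True),2)
E
python3 - <<'E'
from h import *
p=viewer.camera_params("top")
np.set_printoptions(precision=4,suppress=True)
def S(n,z,L):
    P=np.array([ray(p,u,z) for u in L]);c=P.mean(0)
    print(n,"c",c,"r",np.hypot(*c[:2]));print("   sides mm",[round(1e3*np.linalg.norm(P[i]-P[i-1])) for i in range(len(P))]);return P
F=S("face",.076,[(388.9,173.6),(447.8,194.2),(440.3,211.7),(382.2,191.9)])
d=F[1]-F[0]+F[2]-F[3];print("stone yaw",np.degrees(np.arctan2(d[1],d[0])))
S("axis",.046,[(390.3,205.6)]);S("dot",.046,[(385,260.6)])
S("spool",.106,[(352,185)]);S("tin",.07,[(369,236)])
r=S("roof",.056,[(225.1,154.2),(265.3,161.1),(254.2,218.9),(213.9,211.1)])
d=r[0]-r[3]+r[1]-r[2];print("case yaw",np.degrees(np.arctan2(d[1],d[0])),"front mid",(r[2]+r[3])/2)
s=S("sill",.012,[(219.2,220.8),(250.3,222.8),(236.4,297.8),(205.9,285.3)])
d=s[0]-s[3]+s[1]-s[2];print("sill yaw",np.degrees(np.arctan2(d[1],d[0])),"near mid",(s[2]+s[3])/2)
w=viewer.camera_params("wrist");E=np.array(w["extrinsics"]);o=sensors.get_obs()
A=R.from_euler('xyz',o["orientation"],degrees=True)
print("wristcam in tool",A.inv().apply(-E[:3,:3].T@E[:3,3]-o["tool_pos"]),(A.inv().as_matrix()@E[:3,:3].T),w["fx"])
E
```

```text
face c [ 0.6359 -0.2865  0.076 ] r 0.697488433553192
   sides mm [46, 141, 45, 138]
stone yaw -109.07111947984473
axis c [ 0.6127 -0.2356  0.046 ] r 0.6564407341365779
   sides mm [0]
dot c [ 0.4839 -0.2213  0.046 ] r 0.532104500567017
   sides mm [0]
spool c [ 0.6438 -0.1412  0.106 ] r 0.6591311689601602
   sides mm [0]
tin c [ 0.5362 -0.1822  0.07  ] r 0.5663647353042909
   sides mm [0]
roof c [0.6525 0.1137 0.056 ] r 0.6623353724645996
   sides mm [138, 95, 139, 94]
case yaw -8.756217387980588 front mid [0.5841 0.1243 0.056 ]
sill c [0.4947 0.1418 0.012 ] r 0.5145957142579531
   sides mm [155, 74, 179, 77]
sill yaw -8.845431931205757 near mid [0.4122 0.1547 0.012 ]
wristcam in tool [ 0.0794  0.001  -0.1582] [[ 0.0016  0.9565  0.2917]
 [ 1.     -0.0018  0.0003]
 [ 0.0008  0.2917 -0.9565]] 376.29534402033124
```

```bash
python3 - <<'E'
from h import *
print(goal([.636,-.2865,.18],-109))
E
```

```text
(array([-0.529 ,  0.2198,  0.046 ]), array([ 8.000e-02,  3.000e-02, -5.457e+01]))
```

```bash
python3 -m pendant '[[1,[-0.04,0.0166,0.003],[0,0,-4]],[1,[-0.08,0.0332,0.007],[0,0,-8]],[1,[-0.12,0.0499,0.01],[0,0,-12]],[1,[-0.16,0.0665,0.014],[0,0,-16]],[1,[-0.2,0.083,0.017],[0,0,-20]],[1,[-0.24,0.0997,0.021],[0,0,-25]],[1,[-0.28,0.116,0.024],[0,0,-29]],[1,[-0.32,0.133,0.028],[0,0,-33]],[1,[-0.36,0.15,0.031],[0,0,-37]],[1,[-0.4,0.166,0.035],[0,0,-41]]]' && python3 - <<'E'
from h import *
print(goal([.636,-.2865,.18],-109))
E
```

```text
clock: 0.93
tool_pos: [0.5149, -0.3844, 0.1929]
orientation: [180.0, 0.0, -122.4]
force: [0.6, -1.1, -0.3]
opening: 0.0876
gripper_force: 0.0
(array([-0.1475, -0.0499,  0.0129]), array([  0.02,   0.  , -13.37]))
```

```bash
python3 -m pendant '[[1,[-0.03,-0.01,0.003],[0,0,-3]],[1,[-0.06,-0.02,0.006],[0,0,-6]],[1,[-0.09,-0.03,0.009],[0,0,-9]],[1,[-0.12,-0.04,0.012],[0,0,-12]],[1,[-0.147,-0.05,0.013],[0,0,-13.4]],[1,[-0.147,-0.05,0.013],[0,0,-13.4]],[1,[-0.147,-0.05,0.013],[0,0,-13.4]]]' && python3 - <<'E'
from h import *
p=viewer.camera_params("wrist");im=viewer.snapshot("wrist")
b=np.ascontiguousarray(im[:,:,::-1]);cv2.imwrite("pics/w1.png",b)
import pickle;pickle.dump((p,sensors.get_obs()),open("w1.pkl","wb"))
print(sensors.get_obs()["tool_pos"])
E
```

```text
clock: 1.52
tool_pos: [0.6358, -0.2877, 0.1788]
orientation: [179.9, -0.0, -109.0]
force: [0.2, -0.4, -0.3]
opening: 0.088
gripper_force: 0.0
[ 0.63498016 -0.28849464  0.1791967 ]
```

View pics/w1.png

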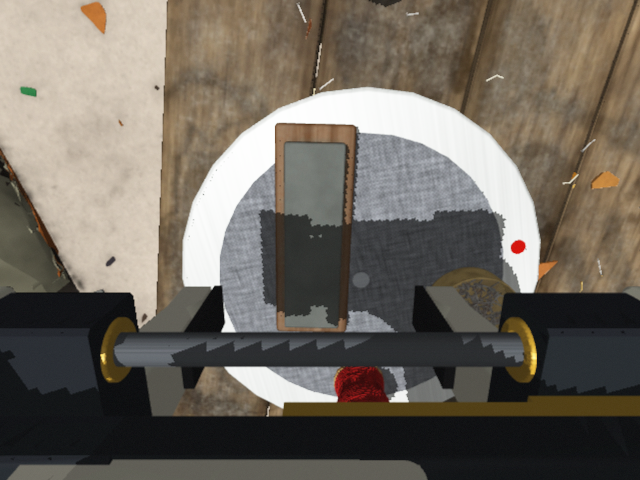

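Wrist view: stone face top corners (285,142) and (347,142), bottom edge near row 305–318, and block corners (276,125), (356,125), (345,330), (278,328). The red dot is at (518,247), the axis at (361,280), and the fingers straddle the stone.

```bash
python3 - <<'E'
from h import *
import pickle;p,o=pickle.load(open("w1.pkl","rb"));np.set_printoptions(precision=4,suppress=True)
for n,uv,z in [("dot",(518,247),.046),("axis",(361,280),.046),("f1",(285,142),.076),("f2",(347,142),.076),("b1",(276,125),.062),("b2",(356,125),.062),("b3",(345,330),.062),("b4",(277.5,328),.062)]:
    print(n,ray(p,uv,z))
B=np.array([ray(p,u,.062) for u in [(276,125),(356,125),(345,330),(277.5,328)]]);print(B.mean(0),[np.linalg.norm(B[i]-B[i-1]) for i in range(4)])
d=B[0]-B[3]+B[1]-B[2];print(np.degrees(np.arctan2(d[1],d[0])))
print("proj of TCP est", goal([.636,-.2865,.18],-109,None))
im=cv2.cvtColor(cv2.imread("pics/w1.png"),cv2.COLOR_BGR2HSV)
for r in (133,150,170,190): print(r,[int(x) for x in im[r,266:364,1]][::2])
E
```

```text
dot [ 0.4861 -0.2201  0.046 ]
axis [ 0.6152 -0.2338  0.046 ]
f1 [ 0.6335 -0.3592  0.076 ]
f2 [ 0.5942 -0.3457  0.076 ]
b1 [ 0.6368 -0.3719  0.062 ]
b2 [ 0.5839 -0.3538  0.062 ]
b3 [ 0.6404 -0.2027  0.062 ]
b4 [ 0.6923 -0.2224  0.062 ]
[ 0.6383 -0.2877  0.062 ] [np.float64(0.15943446257054042), np.float64(0.055880945686135844), np.float64(0.16130476619229883), np.float64(0.055523924669779456)]
-110.43165984158921
proj of TCP est (array([-0.0022, -0.0003, -0.0008]), array([ 0.09, -0.01, -0.12]))
133 [0, 0, 0, 0, 3, 113, 96, 95, 98, 100, 98, 100, 97, 103, 112, 113, 106, 104, 109, 118, 124, 129, 128, 113, 102, 102, 107, 100, 102, 101, 103, 107, 117, 125, 119, 116, 109, 104, 103, 102, 106, 111, 115, 111, 125, 40, 6, 12, 12]
150 [0, 0, 0, 1, 2, 121, 101, 100, 93, 34, 14, 14, 12, 12, 12, 12, 8, 12, 12, 12, 10, 8, 14, 15, 12, 15, 11, 15, 9, 11, 13, 11, 13, 17, 13, 13, 10, 13, 9, 14, 74, 102, 114, 106, 140, 12, 16, 12, 12]
170 [2, 18, 16, 17, 11, 129, 101, 106, 94, 36, 12, 8, 12, 12, 14, 12, 8, 10, 10, 14, 12, 12, 10, 10, 13, 11, 15, 13, 13, 15, 11, 13, 13, 13, 13, 13, 15, 13, 12, 13, 97, 111, 118, 121, 72, 15, 10, 18, 15]
190 [16, 17, 16, 16, 5, 113, 100, 98, 95, 51, 11, 13, 6, 13, 15, 10, 12, 10, 10, 10, 12, 10, 12, 11, 13, 13, 11, 13, 9, 11, 11, 17, 13, 13, 11, 13, 13, 9, 12, 65, 109, 113, 122, 138, 19, 15, 15, 14, 14]
```

```bash
python3 - <<'E'
from h import *
print(goal([.637,-.287,.049],-109.7), sensors.get_obs()["tool_pos"])
E
```

```text
(array([-0.0021, -0.0016,  0.1302]), array([ 0.09, -0.01,  0.58])) [ 0.63498016 -0.28849464  0.1791967 ]
```

```bash
python3 -m pendant '[[1,[-0.002,-0.001,0.03],[0,0,0.6]],[1,[-0.002,-0.001,0.06],[0,0,0.6]],[0.8,[-0.002,-0.001,0.09],[0,0,0.6]],[0.7,[-0.002,-0.001,0.11],[0,0,0.6]],[0.6,[-0.002,-0.001,0.12],[0,0,0.6]],[0.55,[-0.002,-0.001,0.126],[0,0,0.6]],[0.5,[-0.002,-0.001,0.129],[0,0,0.6]],[0.5,[-0.002,-0.001,0.13],[0,0,0.6]],[0.5,[-0.002,-0.001,0.13],[0,0,0.6]]]' && python3 - <<'E'
from h import *
p=viewer.camera_params("wrist");im=viewer.snapshot("wrist");cv2.imwrite("pics/w2.png",im[:,:,::-1])
im=viewer.snapshot("top");cv2.imwrite("pics/t2.png",cv2.resize(im[130:290,300:480],None,fx=3,fy=3)[:,:,::-1])
E
```

```text
clock: 2.32
tool_pos: [0.6372, -0.288, 0.0514]
orientation: [-179.9, 0.0, -109.8]
force: [-0.4, -1.0, -0.0]
opening: 0.0659
gripper_force: 0.0
```

View pics/w2.png

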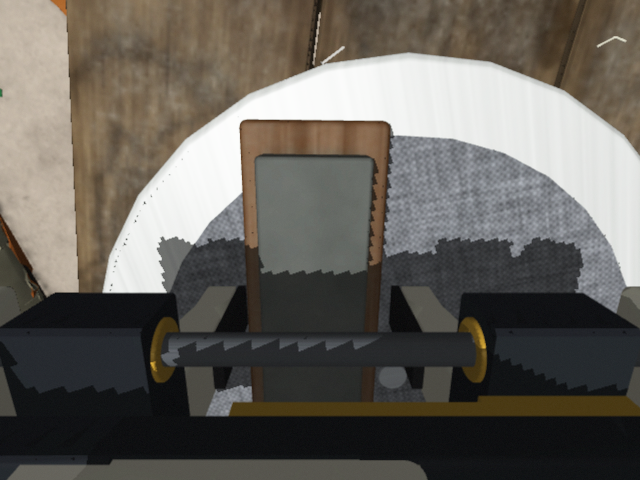

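The stone sits slightly left between the fingers: at row 300 its edges are at 247 and 378, against fingers at 246 and 391. I'll measure that offset.

```bash
python3 - <<'E'
from h import *
p=viewer.camera_params("wrist");o=sensors.get_obs();A=R.from_euler('xyz',o["orientation"],degrees=True);print(o["tool_pos"],p["cx"])
im=cv2.cvtColor(cv2.imread("pics/w2.png"),cv2.COLOR_BGR2HSV)
L=[];Q=[]
for r in range(145,232,6):
    s=im[r,225:410,1]>70; x=np.where(s)[0]+225
    x=x[x<400]
    l,rr=x.min(),x.max()
    L.append(A.inv().apply(ray(p,(l,r),.062)-o["tool_pos"])[:2]*1e3);Q.append(A.inv().apply(ray(p,(rr,r),.062)-o["tool_pos"])[:2]*1e3)
L=np.array(L);Q=np.array(Q)
for P in(L,Q):
    f=np.polyfit(P[:,0],P[:,1],1);print("edge y at x=0",f[1],"slope deg",np.degrees(np.arctan(f[0])),P[::5].round(1).tolist())
E
```

```text
[ 0.63735107 -0.28782811  0.05159091] 318.0799954325528
edge y at x=0 -29.694251745287065 slope deg 0.9436985769826332 [[71.5, -28.4], [60.2, -28.7], [48.3, -29.0]]
edge y at x=0 26.828778433880817 slope deg 0.7534728509348488 [[71.6, 27.9], [60.3, 27.4], [48.4, 27.7]]
```

```bash
python3 -m pendant '[[0.5,[0,-0.0014,0.001],[0,0,0.8]],[0.5,[0,-0.0014,0.002],[0,0,0.8]],[0.44,[0,-0.0014,0.002],[0,0,0.8]],[0.4,[0,-0.0014,0.002],[0,0,0.8]],[0.37,[0,-0.0014,0.002],[0,0,0.8]],[0.35,[0,-0.0014,0.002],[0,0,0.8]],[0.33,[0,-0.0014,0.002],[0,0,0.8]],[0.31,[0,-0.0014,0.002],[0,0,0.8]],[0.29,[0,-0.0014,0.002],[0,0,0.8]],[0.26,[0,-0.0014,0.002],[0,0,0.8]]]'; python3 -m pendant '[[0.1,[0,0,0],[0,0,0]],[-0.2,[0,0,0],[0,0,0]],[-0.2,[0,0,0],[0,0,0]],[-0.2,[0,0,0],[0,0,0]]]'
```

```text
clock: 3.25
tool_pos: [0.6381, -0.2882, 0.0482]
orientation: [-180.0, -0.0, -110.6]
force: [1.0, -1.0, -0.5]
opening: 0.0578
gripper_force: 30.0
clock: 3.58
tool_pos: [0.638, -0.2881, 0.0482]
orientation: [-180.0, 0.0, -110.6]
force: [0.3, -1.8, 0.9]
opening: 0.0579
gripper_force: 30.0
```

Gripped at 57.9 mm opening and 30 N. Lifting gently, then a check.

```bash
python3 -m pendant '[[-0.2,[0,0,-0.003],[0,0,0]],[-0.2,[0,0,-0.008],[0,0,0]],[-0.2,[0,0,-0.016],[0,0,0]],[-0.2,[0,0,-0.028],[0,0,0]],[-0.2,[0,0,-0.045],[0,0,0]],[-0.2,[0,0,-0.065],[0,0,0]],[-0.2,[0,0,-0.085],[0,0,0]],[-0.2,[0,0,-0.1],[0,0,0]],[-0.2,[0,0,-0.105],[0,0,0]],[-0.2,[0,0,-0.105],[0,0,0]]]'; python3 - <<'E'
from h import *
im=viewer.snapshot("top");a=cv2.resize(im[130:290,300:480],None,fx=2,fy=2)
w=viewer.snapshot("wrist");cv2.imwrite("pics/t3.png",np.hstack([a,cv2.resize(w,(427,320))])[:,:,::-1])
p=viewer.camera_params("wrist");o=sensors.get_obs()
import pickle;pickle.dump((p,o,w),open("w3.pkl","wb"))
# case axis from top estimates; place pose: stone centre 91 mm before mouth
print(o["tool_pos"],goal([.50,.141,.17],-8.8))
E
```

```text
clock: 4.42
tool_pos: [0.6388, -0.2882, 0.1558]
orientation: [-179.8, 0.0, -110.6]
force: [0.4, 0.3, -3.0]
opening: 0.0578
gripper_force: 30.0
[ 0.63745746 -0.28780468  0.15275004] (array([-0.3531,  0.2795, -0.0169]), array([ 0.0000e+00,  5.0000e-02, -1.0178e+02]))
```

View pics/t3.png

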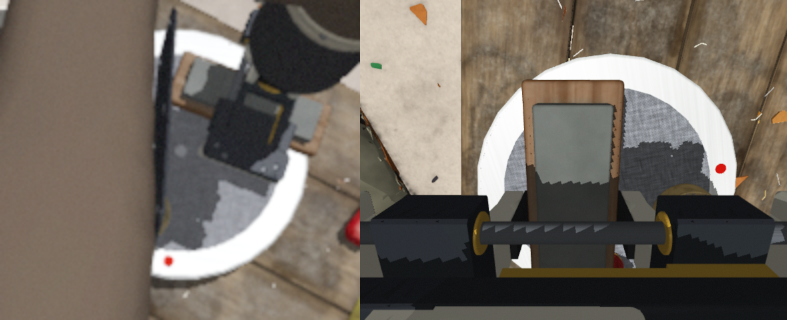

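Lifted cleanly. The red dot is still at (384,260.5), so the platter hasn't turned, and the stone hangs level. Moving on to above the sill.

```bash
python3 -m pendant '[[-0.2,[-0.01,0.008,-0.003],[0,0,-3]],[-0.2,[-0.03,0.024,-0.006],[0,0,-8]],[-0.2,[-0.055,0.043,-0.01],[0,0,-14]],[-0.2,[-0.08,0.063,-0.014],[0,0,-20]],[-0.2,[-0.105,0.083,-0.017],[0,0,-26]],[-0.2,[-0.13,0.103,-0.017],[0,0,-32]],[-0.2,[-0.155,0.123,-0.017],[0,0,-38]],[-0.2,[-0.18,0.143,-0.017],[0,0,-44]],[-0.2,[-0.2,0.158,-0.017],[0,0,-50]],[-0.2,[-0.21,0.166,-0.017],[0,0,-55]]]'; python3 - <<'E'
from h import *
print(goal([.48,.144,.17],-8.8))
E
```

```text
clock: 5.35
tool_pos: [0.5546, -0.0309, 0.169]
orientation: [179.9, 0.1, -55.2]
force: [0.3, -0.5, -3.1]
opening: 0.058
gripper_force: 30.0
(array([-0.1861, -0.0387, -0.0008]), array([  0.06,   0.11, -46.37]))
```

```bash
python3 -m pendant '[[-0.2,[-0.02,-0.004,0],[0,0,-5]],[-0.2,[-0.045,-0.009,0],[0,0,-11]],[-0.2,[-0.07,-0.014,0],[0,0,-17]],[-0.2,[-0.095,-0.02,0],[0,0,-23]],[-0.2,[-0.12,-0.025,0],[0,0,-29]],[-0.2,[-0.145,-0.03,0],[0,0,-35]],[-0.2,[-0.17,-0.035,0],[0,0,-41]],[-0.2,[-0.183,-0.038,0],[0,0,-45]],[-0.2,[-0.186,-0.039,0],[0,0,-46.4]],[-0.2,[-0.186,-0.039,0],[0,0,-46.4]]]'; python3 -m pendant '[[-0.2,[0,0,0],[0,0,0]],[-0.2,[0,0,0],[0,0,0]]]'; python3 - <<'E'
from h import *
p=viewer.camera_params("wrist");o=sensors.get_obs();w=viewer.snapshot("wrist")
cv2.imwrite("pics/w4.png",w[:,:,::-1]);print(o["tool_pos"],o["orientation"])
import pickle;pickle.dump((p,o,w),open("w4.pkl","wb"))
E
```

```text
clock: 6.18
tool_pos: [0.4825, 0.1428, 0.1693]
orientation: [179.9, 0.1, -9.1]
force: [-0.3, 0.6, -2.5]
opening: 0.0576
gripper_force: 30.0
clock: 6.35
tool_pos: [0.4832, 0.1415, 0.1697]
orientation: [180.0, 0.0, -9.3]
force: [-0.4, -0.6, -3.0]
opening: 0.0577
gripper_force: 30.0
[0.48319521 0.14153831 0.16965001] [ 1.79954275e+02  4.04139264e-02 -9.29078303e+00]
```

View pics/w4.png

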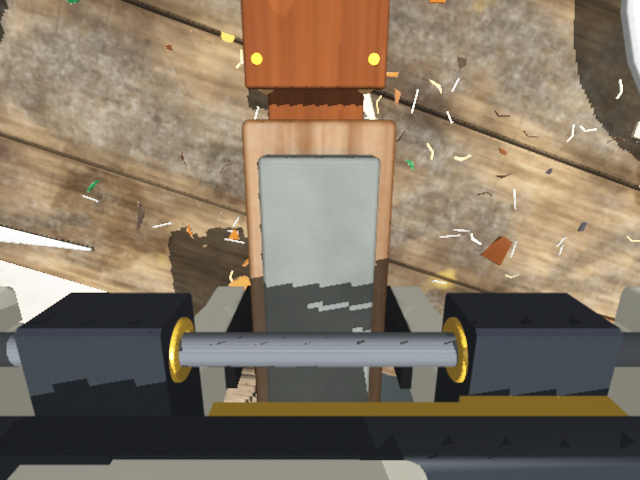

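The roof's front edge runs (246,87)–(386,89), with sides 242→246 and 389→386 and screws at (257,59) and (374,59). Sill edges near the mouth are x≈268 and 364 at row 112. The held stone's block edges are x≈243 and 394 at row 130.

```bash
python3 - <<'E'
from h import *
import pickle;p,o,w=pickle.load(open("w4.pkl","rb"));np.set_printoptions(precision=2,suppress=True)
A=R.from_euler('xyz',o["orientation"],degrees=True);im=cv2.cvtColor(w,cv2.COLOR_RGB2HSV).astype(int)
T=lambda uv,z:(A.inv().apply(ray(p,uv,z)-o["tool_pos"])*1e3)[:2]
g=cv2.cvtColor(w,cv2.COLOR_RGB2GRAY)
def edges(rows,x0,x1,z,th):
    L=[];Q=[]
    for r in rows:
        x=np.where(im[r,x0:x1,1]>th)[0]+x0
        if len(x): L.append(T((x.min(),r),z));Q.append(T((x.max()+1,r),z))
    for n,P in(("L",L),("R",Q)):
        P=np.array(P);f=np.polyfit(P[:,0],P[:,1],1);print(n,"x",P[[0,-1],0],"y",P[[0,-1],1],"slope",np.degrees(np.arctan(f[0])),"y0",f[1])
print("roof");edges(range(4,80,5),225,402,.056,165)
print("stone");edges(range(145,260,6),236,402,o["tool_pos"][2]-.003+.016,75)
print("roof front",T((246,87),.056),T((386,89),.056),"screws",T((257,59),.056),T((374,59),.056))
print("sill",T((268,112),.012),T((364,112),.012), "stone front",T((320,121),o["tool_pos"][2]+.013))
for r in (40,112,130): print(r,im[r,232:276:2,1].tolist(),im[r,360:404:2,1].tolist())
E
```

```text
roof
L x [152.36 108.42] y [-48.94 -48.78] slope -0.030990682357955976 y0 -48.95539491132265
R x [152.53 108.58] y [44.22 44.02] slope -1.8486266843513273 y0 48.68257188717199
stone
L x [71.27 26.05] y [-29.07 -34.1 ] slope 6.781986613873389 y0 -37.28439757341882
R x [71.36 26.14] y [29.28 33.78] slope -1.2063866433358652 y0 31.34368332841237
roof front [103.45 -49.05] [102.36  45.02] screws [120.6  -40.88] [120.73  36.13]
sill [ 89.19 -40.41] [89.32 35.85] stone front [79.87  0.07]
40 [129, 90, 84, 93, 92, 107, 174, 172, 172, 171, 172, 169, 172, 173, 170, 171, 173, 173, 177, 175, 175, 177] [173, 170, 174, 173, 173, 175, 175, 174, 174, 173, 170, 172, 172, 174, 88, 71, 70, 66, 64, 58, 54, 50]
112 [66, 73, 71, 72, 73, 75, 73, 78, 77, 76, 71, 72, 4, 77, 73, 81, 79, 78, 132, 172, 176, 173] [175, 162, 59, 6, 6, 8, 8, 63, 68, 69, 75, 79, 77, 70, 76, 76, 81, 80, 86, 84, 78, 70]
130 [67, 60, 50, 51, 51, 129, 113, 97, 92, 87, 85, 82, 84, 85, 87, 88, 91, 89, 92, 90, 86, 90] [106, 100, 97, 94, 96, 96, 93, 88, 89, 93, 91, 96, 99, 103, 108, 99, 103, 138, 96, 65, 56, 53]
```

```bash
python3 -m pendant '[[-0.2,[0.004,-0.001,0.01],[0,0,0.2]],[-0.2,[0.009,-0.0023,0.03],[0,0,0.2]],[-0.2,[0.012,-0.0023,0.055],[0,0,0.2]],[-0.2,[0.012,-0.0023,0.08],[0,0,0.2]],[-0.2,[0.012,-0.0023,0.105],[0,0,0.2]],[-0.2,[0.012,-0.0023,0.125],[0,0,0.2]],[-0.2,[0.012,-0.0023,0.138],[0,0,0.2]],[-0.2,[0.012,-0.0023,0.145],[0,0,0.2]],[-0.2,[0.012,-0.0023,0.148],[0,0,0.2]],[-0.2,[0.012,-0.0023,0.148],[0,0,0.2]]]'; python3 -m pendant '[[-0.2,[0,0,0.001],[0,0,0]],[-0.2,[0,0,0.001],[0,0,0]],[-0.2,[0,0,0.002],[0,0,0]],[-0.2,[0,0,0.002],[0,0,0]]]';  python3 - <<'E'
from h import *
import pickle
p=viewer.camera_params("wrist");o=sensors.get_obs();w=viewer.snapshot("wrist");t=viewer.snapshot("top")
cv2.imwrite("pics/w5.png",np.hstack([w[:300],cv2.resize(t[140:310,195:285],None,fx=1.76,fy=1.765,interpolation=cv2.INTER_CUBIC)[:300]])[:,:,::-1]);print(o["tool_pos"],o["orientation"])
pickle.dump((p,o,w),open("w5.pkl","wb"))
E
```

```text
clock: 7.23
tool_pos: [0.4955, 0.1422, 0.0215]
orientation: [180.0, 0.0, -9.4]
force: [0.2, -0.4, -2.5]
opening: 0.0576
gripper_force: 30.0
clock: 7.57
tool_pos: [0.4958, 0.1429, 0.0207]
orientation: [-179.9, -0.1, -9.4]
force: [-0.9, 0.2, -3.6]
opening: 0.0577
gripper_force: 30.0
[0.49579308 0.14292976 0.02069346] [-1.79944420e+02 -5.09525586e-02 -9.36845812e+00]
```

View pics/w5.png

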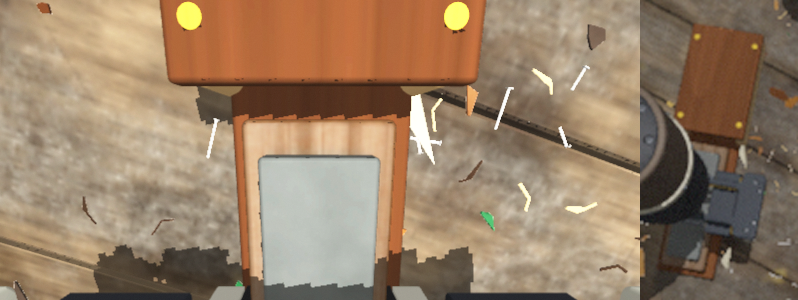

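Stone held just above the sill: block edges are x≈243 and 394 at row 130, sill edges ≈235 and 409, and the roof front edge is row 82 from x=169 to 479. Measuring centring and yaw.

```bash
python3 - <<'E'
from h import *
import pickle;p,o,w=pickle.load(open("w5.pkl","rb"));np.set_printoptions(precision=2,suppress=True)
A=R.from_euler('xyz',o["orientation"],degrees=True);im=cv2.cvtColor(w,cv2.COLOR_RGB2HSV).astype(int)
T=lambda uv,z:(A.inv().apply(ray(p,uv,z)-o["tool_pos"])*1e3)[:2]
for r in (30,50,70):
    x=np.where(im[r,140:500,1]>150)[0]+140
    a,b=T((x.min(),r),.056),T((x.max()+1,r),.056);print("roof",r,x.min(),x.max(),a,b,(a+b)/2)
for r in (105,130,150,170,190,210,230):
    x=np.where(im[r,200:440,1]>150)[0]+200
    g=np.where(im[r,200:440,1]<150)[0]
    a,b=T((x.min(),r),.012),T((x.max()+1,r),.012)
    y=np.where((im[r,:,1]<150))[0];l=y[(y>x.min())&(y<300)].min();q=y[(y<x.max())&(y>340)].max()
    c,d=T((l,r),.0345),T((q+1,r),.0345)
    print("sill",r,x.min(),x.max(),a,b,"c",(a+b)/2,"w",b[1]-a[1],"| stone",l,q,c,d,"c",(c+d)[1]/2,"w",d[1]-c[1])
for x in (190,250,320,390,460):
    s=im[60:118,x,2];r=60+int(np.argmin(np.diff(s)));print("front",x,r,T((x,r),.056))
print("stone front",T((320,121),.0345))
E
```

```text
roof 30 163 481 [104.78 -45.98] [104.91  47.17] [104.85   0.6 ]
roof 50 165 479 [ 99.49 -46.  ] [99.62 47.25] [99.55  0.62]
roof 70 168 477 [ 94.04 -45.73] [94.19 47.33] [94.12  0.8 ]Traceback (most recent call last):
  File "<stdin>", line 12, in <module>
    return umr_minimum(a, axis, None, out, keepdims, initial, where)
ValueError: zero-size array to reduction operation minimum which has no identity
```

```bash
python3 - <<'E'
from h import *
import pickle;p,o,w=pickle.load(open("w5.pkl","rb"));np.set_printoptions(precision=2,suppress=True)
A=R.from_euler('xyz',o["orientation"],degrees=True);im=cv2.cvtColor(w,cv2.COLOR_RGB2HSV).astype(int)
T=lambda uv,z:(A.inv().apply(ray(p,uv,z)-o["tool_pos"])*1e3)[:2]
for r in (100,140,180,220):
    print(r,im[r,226:270:2,1].tolist(),im[r,376:420:2,1].tolist())
for x in (190,250,320,390,460):
    s=im[60:110,x,2];r=60+int(np.argmin(np.diff(s)));print("front",x,r,T((x,r),.056))
print("stone front",T((320,121),.0345))
for z,n in((.012,"sill"),(.0345,"block")): print(n,[T((x,r),z) for x,r in((0,130),(640,130),(0,220),(640,220))])
E
```

```text
100 [81, 80, 86, 159, 163, 162, 155, 162, 162, 165, 159, 161, 155, 154, 160, 160, 167, 161, 158, 171, 164, 165] [165, 156, 155, 153, 165, 160, 163, 166, 164, 164, 162, 162, 155, 157, 159, 159, 164, 163, 6, 4, 4, 4]
140 [65, 66, 63, 63, 149, 168, 169, 171, 161, 117, 91, 79, 75, 74, 79, 80, 82, 82, 86, 85, 85, 91] [85, 92, 100, 100, 103, 104, 102, 98, 101, 146, 167, 170, 171, 175, 171, 169, 145, 55, 50, 28, 5, 2]
180 [59, 63, 58, 55, 47, 93, 168, 171, 170, 163, 124, 97, 91, 88, 90, 84, 83, 11, 10, 9, 8, 8] [9, 17, 93, 100, 99, 99, 97, 106, 157, 171, 170, 171, 173, 171, 174, 106, 72, 71, 66, 65, 63, 65]
220 [56, 55, 55, 56, 46, 49, 62, 167, 169, 168, 164, 128, 100, 91, 88, 86, 81, 70, 9, 9, 9, 12] [23, 99, 101, 102, 113, 111, 116, 162, 171, 170, 170, 172, 170, 174, 92, 89, 85, 86, 82, 77, 82, 80]
front 190 82 [ 90.72 -39.45]
front 250 82 [ 90.74 -21.27]
front 320 82 [90.78 -0.08]
front 390 82 [90.81 21.11]
front 460 82 [90.84 42.3 ]
stone front [79.85  0.07]
sill [array([  76.32, -136.1 ]), array([ 76.76, 136.28]), array([  36.93, -145.63]), array([ 37.46, 146.04])]
block [array([  76.5 , -117.84]), array([ 76.89, 117.83]), array([  42.42, -126.09]), array([ 42.88, 126.27])]
```

```bash
python3 -m pendant '[[-0.2,[0,0.001,0.001],[0,0,0]],[-0.2,[0,0.001,0.003],[0,0,0]],[-0.2,[0,0.001,0.004],[0,0,0]],[-0.2,[0,0.001,0.005],[0,0,0]],[-0.2,[0,0.001,0.005],[0,0,0]],[-0.2,[0,0.001,0.005],[0,0,0]]]';python3 -m pendant '[[-0.2,[0,0,0.0005],[0,0,0]],[-0.2,[0,0,0.001],[0,0,0]],[-0.2,[0,0,0.001],[0,0,0]]]'; 
```

```text
clock: 8.17
tool_pos: [0.4953, 0.1417, 0.015]
orientation: [180.0, 0.0, -9.4]
force: [0.3, 0.3, -3.1]
opening: 0.0576
gripper_force: 30.0
clock: 8.42
tool_pos: [0.4954, 0.1418, 0.0142]
orientation: [-180.0, -0.0, -9.4]
force: [-0.3, 0.9, -2.3]
opening: 0.0579
gripper_force: 30.0
```

```bash
python3 -m pendant '[[-0.2,[0,0,0.0003],[0,0,0]],[-0.2,[0,0,0.0006],[0,0,0]],[-0.2,[0,0,0.0006],[0,0,0]]]'; python3 -m pendant '[[-0.2,[0,0,0.0003],[0,0,0]],[-0.2,[0,0,0.0003],[0,0,0]]]'
```

```text
clock: 8.67
tool_pos: [0.4954, 0.1417, 0.0141]
orientation: [-180.0, -0.0, -9.4]
force: [-2.4, -0.4, 5.6]
opening: 0.0578
gripper_force: 30.0
clock: 8.83
tool_pos: [0.4954, 0.1417, 0.0141]
orientation: [-180.0, -0.0, -9.4]
force: [-4.1, -0.2, 9.9]
opening: 0.0581
gripper_force: 30.0
```

Stone rests on the sill (contact felt). Easing off, letting go, then moving back toward the rear end.

```bash
python3 -m pendant '[[-0.2,[0,0,-0.0005],[0,0,0]],[-0.2,[0,0,-0.0007],[0,0,0]],[0.33,[0,0,-0.0007],[0,0,0]],[0.35,[0,0,-0.0007],[0,0,0]],[0.4,[0,0,-0.0007],[0,0,0]],[0.5,[0,0,-0.0007],[0,0,0]],[0.6,[0,0,-0.0007],[0,0,0]],[0.65,[0,0,-0.001],[0,0,0]],[0.65,[0,0,-0.001],[0,0,0]]]'; python3 -m pendant '[[0.65,[-0.005,0,0],[0,0,0]],[0.65,[-0.015,0,0],[0,0,0]],[0.65,[-0.03,0,0],[0,0,0]],[0.65,[-0.045,0,0],[0,0,0]],[0.65,[-0.058,0,0],[0,0,0]],[0.65,[-0.066,0,0],[0,0,0]],[0.65,[-0.068,0,0],[0,0,0]],[0.65,[-0.068,0,0],[0,0,0]],[0.65,[-0.068,0,0],[0,0,0]]]'; python3 - <<'E'
from h import *
import pickle
p=viewer.camera_params("wrist");o=sensors.get_obs();w=viewer.snapshot("wrist")
cv2.imwrite("pics/w6.png",w[:,:,::-1]);print(o["tool_pos"],o["orientation"])
pickle.dump((p,o,w),open("w6.pkl","wb"))
E
```

```text
clock: 9.58
tool_pos: [0.4954, 0.1417, 0.0142]
orientation: [180.0, -0.0, -9.4]
force: [-0.3, -0.0, 0.3]
opening: 0.0719
gripper_force: 0.0
clock: 10.33
tool_pos: [0.4286, 0.1532, 0.0144]
orientation: [-180.0, -0.0, -9.3]
force: [-0.3, -0.6, 0.5]
opening: 0.072
gripper_force: 0.0
[0.42860785 0.15317446 0.01442505] [-1.79973112e+02 -2.94897330e-02 -9.32694689e+00]
```

View pics/w6.png

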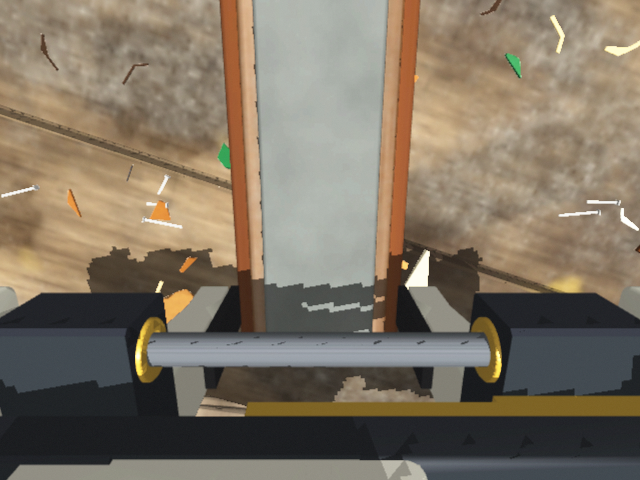

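Stone and sill run straight ahead, and the stone's rear end is hidden behind the spindle (rows 335–367). Checking centring and where the rear end lies relative to the pads.

```bash
python3 - <<'E'
from h import *
import pickle;p,o,w=pickle.load(open("w6.pkl","rb"));np.set_printoptions(precision=2,suppress=True)
A=R.from_euler('xyz',o["orientation"],degrees=True);im=cv2.cvtColor(w,cv2.COLOR_RGB2HSV).astype(int)
W=lambda v:o["tool_pos"]+A.apply(np.array(v))
print("x px rows at z .028:",[(x,proj(p,np.r_[W([x,0,0])[:2],.028]).round(0).tolist()) for x in (.01,0,-.01,-.015,-.02,-.03)])
T=lambda uv,z:(A.inv().apply(ray(p,uv,z)-o["tool_pos"])*1e3)[:2]
for r in (20,80,140,200,260): 
    s=im[r,:,1];c=np.where(s[200:440]>140)[0]+200
    Lc=c[c<262];Rc=c[c>375]
    a,b=T((Lc.min(),r),.012)[1],T((Rc.max()+1,r),.012)[1];c1,d=T((Lc.max()+1,r),.028)[1],T((Rc.min(),r),.028)[1]
    print(r,Lc.min(),Lc.max(),Rc.min(),Rc.max(),"sill c",(a+b)/2,b-a,"block c",(c1+d)/2,d-c1)
E
```

```text
x px rows at z .028: [(0.01, [319.0, 296.0]), (0, [319.0, 317.0]), (-0.01, [319.0, 338.0]), (-0.015, [319.0, 348.0]), (-0.02, [319.0, 358.0]), (-0.03, [319.0, 377.0])]
20 221 237 402 418 sill c 0.052993619428097105 75.02740358632173 block c -0.0130093987768376 55.95557855999403
80 225 240 399 415 sill c 0.31448232541947263 75.45581026320053 block c 0.04459888881495644 56.20327924860291
140 229 243 395 409 sill c -0.01959172673531029 74.68468172210939 block c -0.07840732407125728 56.10153217677969
200 233 246 392 405 sill c 0.046984526280631655 74.70527014417901 block c -0.018480938177662054 56.37907614922963
260 237 249 388 402 sill c 0.34646396840545535 75.18067818713425 block c -0.15657162211204856 56.27597747949882
```

```bash
python3 -m pendant '[[0.45,[0,0,0],[0,0,0]],[0.4,[0,0,0],[0,0,0]],[0.37,[0,0,0],[0,0,0]],[0.35,[0,0,0],[0,0,0]],[0.33,[0,0,0],[0,0,0]],[0.3,[0,0,0],[0,0,0]],[0.2,[0,0,0],[0,0,0]],[-0.2,[0,0,0],[0,0,0]],[-0.2,[0,0,0],[0,0,0]]]'; python3 -m pendant '[[-0.2,[0.001,0,0],[0,0,0]],[-0.2,[0.003,0,0],[0,0,0]],[-0.2,[0.005,0,0],[0,0,0]],[-0.2,[0.007,0,0],[0,0,0]],[-0.2,[0.009,0,0],[0,0,0]],[-0.2,[0.011,0,0],[0,0,0]],[-0.2,[0.013,0,0],[0,0,0]],[-0.2,[0.015,0,0],[0,0,0]],[-0.2,[0.017,0,0],[0,0,0]],[-0.2,[0.018,0,0],[0,0,0]]]'
```

```text
clock: 11.13
tool_pos: [0.4282, 0.1527, 0.0142]
orientation: [180.0, 0.0, -9.4]
force: [1.9, -0.3, -1.3]
opening: 0.0578
gripper_force: 30.0
clock: 11.97
tool_pos: [0.4463, 0.1498, 0.0142]
orientation: [180.0, 0.0, -9.4]
force: [0.4, -0.2, -2.0]
opening: 0.0579
gripper_force: 30.0
```

```bash
python3 -m pendant '[[-0.2,[0.002,0,0],[0,0,0]],[-0.2,[0.005,0,0],[0,0,0]],[-0.2,[0.008,0,0],[0,0,0]],[-0.2,[0.011,0,0],[0,0,0]],[-0.2,[0.014,0,0],[0,0,0]],[-0.2,[0.017,0,0],[0,0,0]],[-0.2,[0.02,0,0],[0,0,0]],[-0.2,[0.023,0,0],[0,0,0]],[-0.2,[0.026,0,0],[0,0,0]],[-0.2,[0.028,0,0],[0,0,0]]]'
```

```text
clock: 12.8
tool_pos: [0.474, 0.1452, 0.0142]
orientation: [-180.0, -0.0, -9.4]
force: [-0.9, 0.8, -1.6]
opening: 0.0576
gripper_force: 30.0
```

```bash
python3 -m pendant '[[-0.2,[0.002,0,0],[0,0,0]],[-0.2,[0.005,0,0],[0,0,0]],[-0.2,[0.009,0,0],[0,0,0]],[-0.2,[0.013,0,0],[0,0,0]],[-0.2,[0.017,0,0],[0,0,0]],[-0.2,[0.021,0,0],[0,0,0]],[-0.2,[0.025,0,0],[0,0,0]],[-0.2,[0.029,0,0],[0,0,0]],[-0.2,[0.033,0,0],[0,0,0]],[-0.2,[0.035,0,0],[0,0,0]]]'; python3 -m pendant '[[-0.2,[0.002,0,0],[0,0,0]],[-0.2,[0.005,0,0],[0,0,0]],[-0.2,[0.009,0,0],[0,0,0]],[-0.2,[0.013,0,0],[0,0,0]],[-0.2,[0.017,0,0],[0,0,0]],[-0.2,[0.021,0,0],[0,0,0]],[-0.2,[0.025,0,0],[0,0,0]],[-0.2,[0.029,0,0],[0,0,0]],[-0.2,[0.033,0,0],[0,0,0]],[-0.2,[0.035,0,0],[0,0,0]]]'; python3 - <<'E'
from h import *
import pickle
p=viewer.camera_params("wrist");o=sensors.get_obs();w=viewer.snapshot("wrist")
cv2.imwrite("pics/w7.png",w[:,:,::-1]);print(o["tool_pos"],o["orientation"],o["force"])
E
```

```text
clock: 13.63
tool_pos: [0.5088, 0.1395, 0.0142]
orientation: [-180.0, -0.0, -9.4]
force: [-0.4, 0.1, -1.8]
opening: 0.0576
gripper_force: 30.0
clock: 14.47
tool_pos: [0.5433, 0.1339, 0.0142]
orientation: [-180.0, -0.0, -9.4]
force: [-0.4, -0.5, -1.1]
opening: 0.0579
gripper_force: 30.0
[0.54332196 0.13386051 0.0141916 ] [-1.79995827e+02 -1.05263108e-02 -9.37245885e+00] [-0.4391999  -0.52257433 -1.10980627]
```

View pics/w7.png

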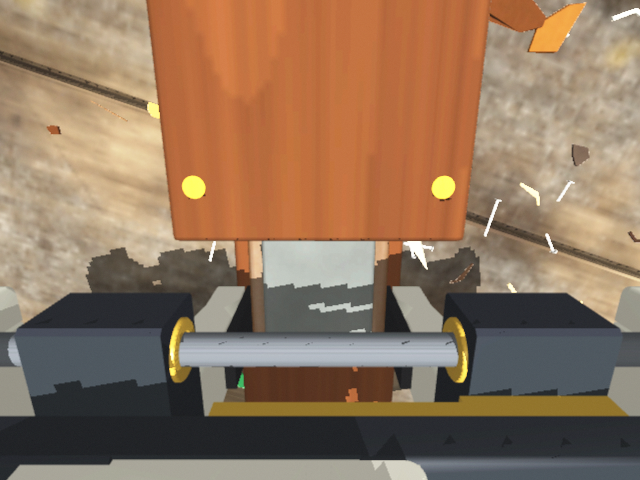

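The stone is well inside the slot and centred, with the roof edge at row 239 and no force. Continuing slowly to the stop.

```bash
python3 -m pendant '[[-0.2,[0.002,0,0],[0,0,0]],[-0.2,[0.004,0,0],[0,0,0]],[-0.2,[0.006,0,0],[0,0,0]],[-0.2,[0.008,0,0],[0,0,0]],[-0.2,[0.01,0,0],[0,0,0]],[-0.2,[0.012,0,0],[0,0,0]],[-0.2,[0.014,0,0],[0,0,0]],[-0.2,[0.015,0,0],[0,0,0]],[-0.2,[0.016,0,0],[0,0,0]]]'; python3 -m pendant '[[-0.2,[0.0005,0,0],[0,0,0]],[-0.2,[0.001,0,0],[0,0,0]],[-0.2,[0.0015,0,0],[0,0,0]],[-0.2,[0.002,0,0],[0,0,0]],[-0.2,[0.0025,0,0],[0,0,0]],[-0.2,[0.003,0,0],[0,0,0]]]'
```

```text
clock: 15.27
tool_pos: [0.5585, 0.1312, 0.0142]
orientation: [180.0, 0.0, -9.4]
force: [-1.4, -0.1, -0.9]
opening: 0.0574
gripper_force: 30.0
clock: 15.77
tool_pos: [0.5614, 0.1308, 0.0142]
orientation: [180.0, 0.0, -9.4]
force: [-1.1, -0.7, -1.0]
opening: 0.0575
gripper_force: 30.0
```

```bash
python3 -m pendant '[[-0.2,[0.0005,0,0],[0,0,0]],[-0.2,[0.001,0,0],[0,0,0]],[-0.2,[0.0015,0,0],[0,0,0]],[-0.2,[0.002,0,0],[0,0,0]],[-0.2,[0.0025,0,0],[0,0,0]]]'
```

```text
clock: 16.18
tool_pos: [0.5639, 0.1304, 0.0142]
orientation: [180.0, 0.0, -9.4]
force: [-0.1, 0.6, -1.9]
opening: 0.0574
gripper_force: 30.0
```

```bash
python3 -m pendant '[[-0.2,[0.0005,0,0],[0,0,0]],[-0.2,[0.001,0,0],[0,0,0]],[-0.2,[0.0015,0,0],[0,0,0]],[-0.2,[0.002,0,0],[0,0,0]]]'
```

```text
clock: 16.52
tool_pos: [0.5659, 0.13, 0.0142]
orientation: [180.0, 0.0, -9.4]
force: [-1.2, 0.3, -1.4]
opening: 0.0578
gripper_force: 30.0
```

```bash
python3 -m pendant '[[-0.2,[0.0005,0,0],[0,0,0]],[-0.2,[0.001,0,0],[0,0,0]],[-0.2,[0.0015,0,0],[0,0,0]],[-0.2,[0.002,0,0],[0,0,0]]]'
```

```text
clock: 16.85
tool_pos: [0.5666, 0.1299, 0.0142]
orientation: [180.0, 0.1, -9.4]
force: [-9.7, 5.4, 5.6]
opening: 0.0581
gripper_force: 30.0
```

Contact with the stop: 10 N, and the arm held short by 1.2 mm. Press slightly to confirm, relax the push to about zero, then let go.

```bash
python3 -m pendant '[[-0.2,[0.0004,0,0],[0,0,0]],[-0.2,[0.0004,0,0],[0,0,0]],[-0.2,[0.0004,0,0],[0,0,0]]]'; python3 -m pendant '[[-0.2,[-0.0008,0,0],[0,0,0]],[-0.2,[-0.0008,0,0],[0,0,0]]]'
```

```text
clock: 17.1
tool_pos: [0.5666, 0.1299, 0.0142]
orientation: [180.0, 0.1, -9.4]
force: [-8.1, 4.2, 4.8]
opening: 0.0578
gripper_force: 30.0
clock: 17.27
tool_pos: [0.5666, 0.1299, 0.0142]
orientation: [180.0, 0.1, -9.4]
force: [-5.7, 3.4, 1.1]
opening: 0.0577
gripper_force: 30.0
```

```bash
python3 -m pendant '[[0.32,[-0.0008,0,0],[0,0,0]],[0.35,[-0.0008,0,0],[0,0,0]],[0.4,[-0.0008,0,0],[0,0,0]],[0.5,[-0.0008,0,0],[0,0,0]],[0.6,[-0.0008,0,0],[0,0,0]],[0.65,[-0.0008,0,0],[0,0,0]],[0.65,[-0.0008,0,0],[0,0,0]]]'; python3 -m pendant '[[0.65,[0,0,-0.003],[0,0,0]],[0.65,[0,0,-0.01],[0,0,0]],[0.65,[0,0,-0.025],[0,0,0]],[0.65,[0,0,-0.045],[0,0,0]],[0.65,[-0.01,0,-0.075],[0,0,0]],[0.65,[-0.03,0,-0.11],[0,0,0]],[0.65,[-0.05,0,-0.14],[0,0,0]],[0.65,[-0.05,0,-0.16],[0,0,0]],[0.65,[-0.05,0,-0.16],[0,0,0]],[0.65,[-0.05,0,-0.16],[0,0,0]]]'; python3 - <<'E'
from h import *
import pickle
p=viewer.camera_params("wrist");o=sensors.get_obs();w=viewer.snapshot("wrist");t=viewer.snapshot("top")
cv2.imwrite("pics/w8.png",np.hstack([w[:300],cv2.resize(t[130:280,320:460],(160,171)) if 0 else cv2.resize(t[130:300,320:460],(160,300))])[:,:,::-1]);print(o["tool_pos"],o["orientation"],o["force"])
pickle.dump((p,o,w),open("w8.pkl","wb"))
E
```

```text
clock: 17.85
tool_pos: [0.5668, 0.1299, 0.0143]
orientation: [-180.0, -0.0, -9.4]
force: [0.7, -0.2, -0.1]
opening: 0.0713
gripper_force: 0.0
clock: 18.68
tool_pos: [0.5179, 0.1387, 0.1766]
orientation: [-179.8, -0.2, -9.3]
force: [0.3, 0.4, -0.6]
opening: 0.0721
gripper_force: 0.0
[0.51793444 0.13872613 0.17655277] [-179.81963568   -0.18638863   -9.33531163] [ 0.3345151   0.42917339 -0.61582077]
```

View pics/w8.png

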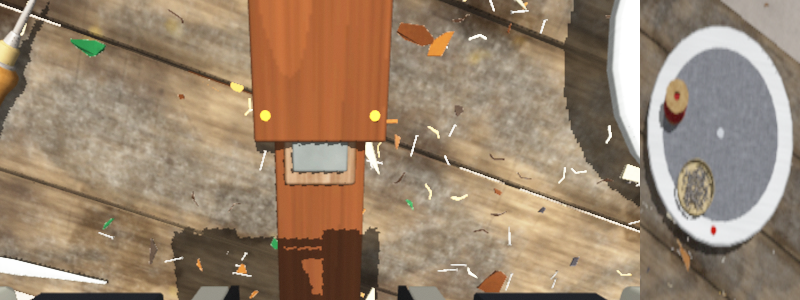

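Stone is in the slot with its rear at row ≈183 and the roof edge at row 141. Spool and tin stand, and the red dot is at about (385,260), unmoved. Measuring the stick-out.

```bash
python3 - <<'E'
from h import *
import pickle;p,o,w=pickle.load(open("w8.pkl","rb"))
A=R.from_euler('xyz',o["orientation"],degrees=True);T=lambda uv,z:(A.inv().apply(ray(p,uv,z)-o["tool_pos"])*1e3)[:2].round(1)
g=cv2.cvtColor(w,cv2.COLOR_RGB2GRAY);print(g[134:146,320].tolist(),g[168:192,320].tolist())
print(T((320,141),.056),T((320,183),.028),T((320,185),.012),"face end",T((320,171),.042), "edges",T((286,175),.028),T((354,175),.028))
E
```

```text
[115, 117, 117, 116, 116, 109, 95, 69, 71, 82, 155, 184] [182, 175, 149, 98, 139, 171, 171, 171, 174, 175, 172, 173, 175, 176, 162, 129, 80, 101, 119, 120, 119, 119, 118, 118]
[68.2  0.8] [34.2  1.1] [30.2  1.2] face end [45.4  1. ] edges [ 40.6 -26.5] [40.7 28.6]
```

```bash
python3 -c "
from plant import workorder
print(workorder.close_job())"
```

```text
the job is handed in; nothing more can be done
None
```

The job is handed in at about 19 s on the robot clock: the oilstone is home against the stop and sticks out about 34 mm by camera (35 expected), the turntable did not visibly turn, and the spool and tin are still standing.

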